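Lever the guard off a spring clamp and hold the clamp open at its mark

ROBOT

A 7-joint arm with a two-finger parallel gripper is mounted at the origin on a cart in front of the work surface, level with it; the furniture and walls round the work are solid. World frame = base frame: x ahead of the robot, y to its left, z up, the work surface at z = 0. Lengths are in m, angles in rad, forces in N, time in s.
With the tool pointing down it reaches from about 0.4 to 0.9 m from the base axis. Payload 5.5 kg.
Tool frame: the origin (TCP) lies midway between the tips of the shut fingers; the grasp point (between the pads) lies 19 mm behind it (manip.grip_depth is the distance from the TCP to the grasp point, in m); z points along the fingers, y is the line along which they close (so a half turn about z gives the same grasp; the last joint's range is limited). The gripper opens to 92 mm and grips with 3 to 60 N. Pads are 19 mm wide; open, the fingers measure 130 mm over their backs; the gripper's body (75 mm by 190 mm) begins 47 mm behind the grasp point.
Start: joints at [0.263, 0.501, -0.427, 1.55, 0.221, 1.138, -0.21], TCP at [0.65, 0, 0.227] pointing down, gripper open.
Joint ranges: [-2.88, 2.88], [-0.31, 2.03], [-1.54, 1.56], [0.2, 2.42], [-1.41, 4.55], [0.19, 2.02], [-2.57, 2.57]. Speed limits (rad/s): [2.57, 2.57, 3.14, 3.14, 3.14, 3.14, 3.14].

INTERFACE

Orientations are given as a unit quaternion [x, y, z, w].
In Python, from bench import manip, effector, viewer gives the robot as it stands. Calls block until the motion is done:
- manip.move_pose(position, orientation): joint-space move of the TCP to a pose.
- manip.servo_line(position, ori=None, vel=0.15): straight line of the TCP; ori=None keeps the orientation; vel is the mean speed in m/s.
- manip.movej(angles): joint-space move.
- effector.open_jaws() and effector.close(f_grip=None): open the fingers fully, or close them until they stop; f_grip is the grip in N (None keeps the last).
- manip.sleep(seconds).
- manip.solve_ik(position, orientation): joint angles nearest the present ones, or None.
- viewer.get_image(name): name is "scene" or "side" or "wrist"; returns the picture (420x560x3 uint8, red, green, blue); there is no depth.
- viewer.get_calibration(name): a dict with "vfov" (degrees; the focal length in pixels is half the picture's height over the tangent of half this angle, whatever the lens; pixels are square), "cx", "cy" (the principal point, pixels), "dist_coeffs" ([k1, k2, p1, p2, k3] as OpenCV has them; the pictures are not rectified), "eye" and "attitude" of the camera in the world. Camera axes: x right, y down, z forward; pixel columns grow to the right and rows downward; lengths in m; the calibration is good to about 2 mm. A picture is of the moment at which its call begins: read the wrist's pose just before it. get_calibration takes no time and is no camera call; for the wrist camera it gives the pose at the moment of the call.
A pose or a line that the arm cannot do raises manip.PlanningError and nothing moves.
- manip.hand_in(): hands the job in; it is judged then, once.
Readings, each from a call of its own:
- manip.current_clock(): time.
- manip.current_q(): joint angles.
- manip.current_joint_velocities(): joint speeds.
- manip.current_tau(): joint torques, N m.
- manip.current_tool_pos(): TCP position.
- manip.current_tcp_rot(): TCP orientation.
- manip.current_force(): force on the tool from outside, world axes, zero at the start.
- manip.current_wrist_torque(): the same for the moment, N m.
- manip.current_finger_gap(): finger opening in m.
- manip.current_gripper_force(): force on a finger pad.
Only numpy, scipy, OpenCV 4.12 (cv2) and the standard library are available. Lean on these libraries where they do the work, as an engineer would, in place of code of your own. Each camera call takes 0.05 s, during which the arm holds its last target. There are 200 camera calls.

TASK

Open the spring clamp ready for loading: pick up the thin wide steel bar, put its end into the gap under the front rim of the clamp's hinged cover and lever the cover up and over past upright, with the bar and never with the gripper itself. Lay the bar down flat on the bench (do not drop it), then pull the clamp's upright grip towards the clamp's front against its spring until the pointer on the slide stands level with the index mark, and finish still holding it there: the program ends while the gripper holds the slide at the mark. Leave the cover open and the other loose things on the bench where they are.

Things in the scene. Friction and masses are not known exactly. Their poses are not given: they have to be found in the camera images.
- clamp: spring clamp fixed to the bench: grey base 180 (x) x 130 (y) x 26 mm under an aluminium sheet cover; origin: centre of its underside; own -x = its front (towards the robot, turned up to 0.3 rad), y left, z up. Its deck is 26 mm above the bench. At the front, between deck (26) and cover rim (42 mm), is a gap 16 mm high, 116 mm wide, too low for fingers; behind its middle 80 mm, 50 mm are free
- cover_rim (a point): middle of the lower edge of the cover's front wall (shut: 42 mm above the bench, 83.5 mm in front of the clamp's origin); moves with the cover
- cover_hinge (a point): middle of the cover's hinge axis, which runs along the clamp's y, 84 mm behind the clamp's origin, 42 mm above the bench; the front rim turns about it at a radius of 167.5 mm
- cover (a joint): angle of the cover, 0 = shut (as at the start), 1.57 = upright, stop at 1.9 rad. The cover is a hollow shell open below, 134 mm wide, 42 mm deep from rim to outer top, with 3 mm walls, 0.15 kg. Its hinge is stiff: it stays wherever it is left; lifting it at the rim takes about 2 N.
- bar_centre (a point): centre of the tool, a pale steel flat bar 160 x 35 x 5 mm, about 0.2 kg, lying flat on the bench left or right of the clamp; x is across its width, y along its length (both ends alike), z up. 25 mm or more of it may go under the rim.
- pry_bar: the same bar; origin at the centre of its underside, same axes
- grip (a point): centre of the graspable part of the clamp's grip, 56 mm above the bench: an upright dark steel post 20 mm (clamp's x) x 24 mm (clamp's y), 35 to 74 mm above the bench, hidden under the cover at first; at rest 74 mm in front of the hinge axis. 27 mm behind it (clamp's +x) stands a low jaw, top 45 mm above the bench
- slide: the steel slide that carries grip, jaw and pointer; origin on the deck below the grip. It slides along the clamp's x, out towards the front (-x) by up to 65 mm, starts fully home; its spring pulls it home with about 4 N at rest and 10 N at 50 mm, and back at once if let go
- pointer (a point): tip of the pointer, a small steel tab on the left (+y) edge of the slide, 30 mm in front of the grip, 35 mm above the bench; moves with the slide
- mark (a point): tip of the index mark: a small steel tab on a dark block (10 mm long, 13 mm high) clipped inside the clamp's left cheek, 25 to 50 mm in front of the pointer at the start; it does not move. The slide is at the mark when pointer and mark have the same position along the clamp's x.
- short_bar: bystander: a shorter, narrower, thicker dark steel bar, 110 x 25 x 8 mm, origin at the centre of its underside, long axis its own y; not the tool
- bush: bystander: a plain steel bush, 35 mm across and 36 mm tall, standing; origin at the centre of its underside
- bolt: bystander: a hex bolt with a nut, 58 mm long and 19 mm high, lying along its own y; origin at the centre of its underside
- v_block: bystander: a dark steel V-block, 42 x 60 mm and 46 mm tall; origin at the centre of its underside
- sleeve: bystander: a black sleeve, 85 mm long and 17 mm across, lying along its own y; origin at the centre of its underside
Not all that is in view belongs to the job. Leave any green or yellow look-alike of the pry_bar alone.

How it is judged:
By the outcome, as a careful person would: the job done as asked, in the order asked, and still so for the second after the job is handed in, while the arm keeps its last pose, push and grip.
It also fails if it takes over 72 s, if anything falls off the work surface, if the arm or the gripper's body presses on something with over 40 N, if the wrist force passes 120 N, or if a joint passes its speed limit or range.

## Working session

There is one attempt and no reset: what is moved stays moved. The work goes in short steps, each a Python script; the robot and the scene stay as the last script left them, time stands still between calls to the robot, and variables do not carry over. Pictures are saved under pics/ and viewed, at most 10 in all, crops included, and the job is handed in when it is done.

```bash
mkdir -p pics; ls; python3 - <<'E'
from bench import manip, effector, viewer
import cv2,numpy as np
for n in("scene","side","wrist"):
    c=viewer.get_calibration(n);print(n,c)
    im=viewer.get_image(n)[:,:,::-1]; cv2.imwrite(f"pics/{n}0.png",im)
a=[cv2.imread(f"pics/{n}0.png") for n in("scene","side")]
print(manip.current_clock(),manip.current_tcp_rot())
E
```

```text
pics
scene {'vfov': 52.33427390259499, 'cx': 278.1539205390591, 'cy': 211.0135878387217, 'dist_coeffs': array([-0.04616983,  0.        ,  0.        ,  0.        ,  0.        ]), 'eye': array([-0.13336647, -1.00257026,  0.57678068]), 'attitude': array([ 0.80468748, -0.25245564,  0.17376539, -0.50847792])}
side {'vfov': 56.47235327823107, 'cx': 275.89562649533593, 'cy': 219.09580402645798, 'dist_coeffs': array([-0.04786027,  0.        ,  0.        ,  0.        ,  0.        ]), 'eye': array([0.35329768, 0.81339141, 0.61882805]), 'attitude': array([-0.09929241,  0.86629842, -0.4866757 ,  0.05305499])}
wrist {'vfov': 63.10556231254735, 'cx': 281.0870035190997, 'cy': 207.62391903577873, 'dist_coeffs': array([-0.03062214,  0.        ,  0.        ,  0.        ,  0.        ]), 'eye': array([0.65057078, 0.07157361, 0.38514078]), 'attitude': array([ 9.90727632e-01,  1.55552931e-04, -9.84617899e-04,  1.35859357e-01])}
0.15 [ 7.07084973e-01  7.07128183e-01 -5.12049730e-04 -5.58715038e-04]
```

View pics/scene0.png

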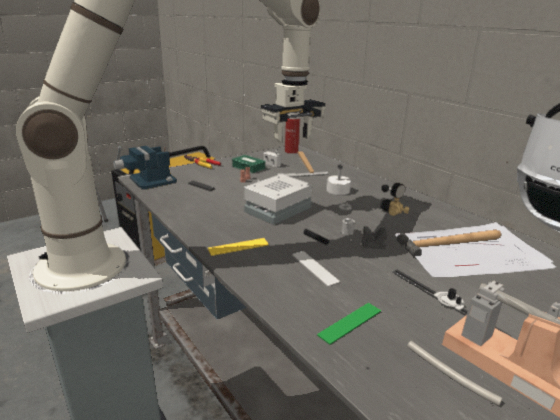

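View pics/side0.png

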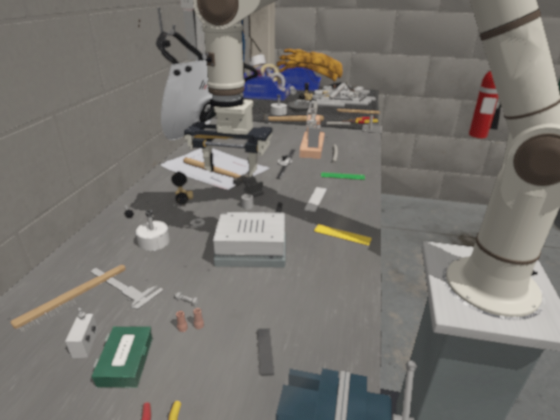

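Candidates for the bar in the scene picture are pale (316,268), yellow (239,247), green (350,323), and the dark short bar (201,185). I choose the pale one. The clamp is at (278,197). Next, a close crop of the pale bar and clamp.

```bash
python3 - <<'E'
import cv2
a=cv2.imread("pics/scene0.png")[165:295,210:380]
b=cv2.imread("pics/side0.png")[170:280,200:380]
a=cv2.resize(a,None,fx=4.4,fy=4.4,interpolation=cv2.INTER_CUBIC);cv2.imwrite("pics/c1.png",a)
b=cv2.resize(b,None,fx=4.4,fy=4.4,interpolation=cv2.INTER_CUBIC);cv2.imwrite("pics/c2.png",b)
E
```

```text
(no output)
```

View pics/c1.png

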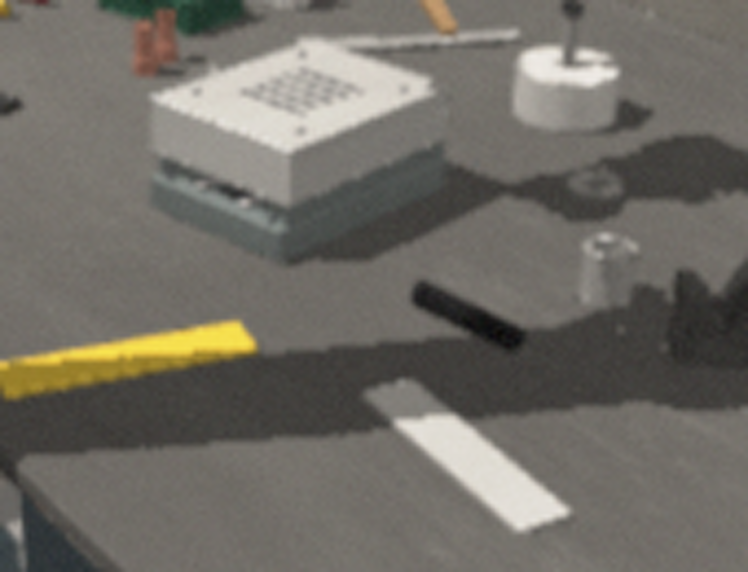

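View pics/c2.png

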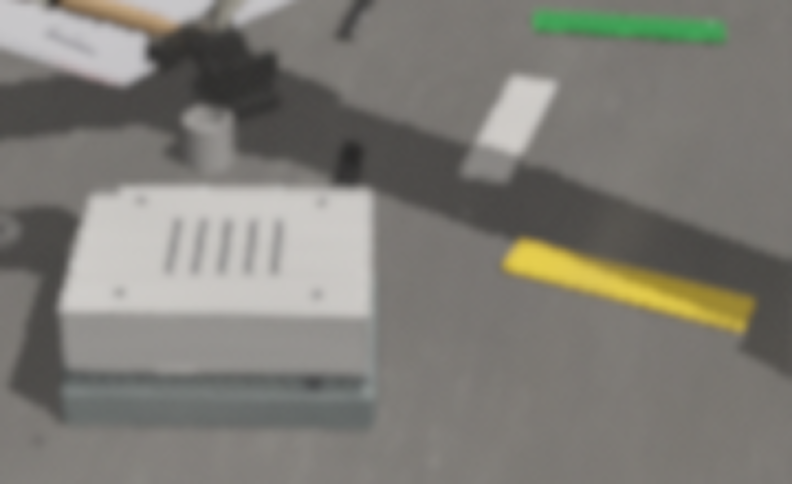

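The crops show the pale flat bar with no look-alike nearby, at scene pixels (292,254) to (334,284). The black sleeve sits behind it and the yellow strip in front. The clamp is shut, with its front gap facing the robot. I'll now fit the poses.

```bash
cat > h.py <<'E'
from bench import manip, effector, viewer
import cv2,numpy as np
from scipy.spatial.transform import Rotation as R
from scipy.optimize import least_squares
def proj(c,P):
    f=210/np.tan(np.radians(c["vfov"])/2)
    K=np.array([[f,0,c["cx"]],[0,f,c["cy"]],[0,0,1.]])
    Rw=R.from_quat(c["attitude"]).as_matrix().T
    return cv2.projectPoints(np.asarray(P,float).reshape(-1,3),cv2.Rodrigues(Rw)[0],-Rw@np.asarray(c["eye"]),K,np.asarray(c["dist_coeffs"]))[0].reshape(-1,2)
def place(p,L):
    L=np.asarray(L,float); c,s=np.cos(p[2]),np.sin(p[2])
    return np.c_[p[0]+c*L[:,0]-s*L[:,1],p[1]+s*L[:,0]+c*L[:,1],L[:,2]]
def fit(obs,p0):  # obs: list of (cal, local pts, pixels)
    r=lambda p:np.concatenate([(proj(c,place(p,L))-np.array(px)).ravel() for c,L,px in obs])
    s=least_squares(r,p0,loss="soft_l1"); return s.x,s.fun
E
python3 - <<'E'
from h import *
cs,cd=viewer.get_calibration("scene"),viewer.get_calibration("side")
A=lambda l:(np.array(l)+.5)/4.4+[210,165]-.5
B=lambda l:(np.array(l)+.5)/4.4+[200,170]-.5
z=.005
# scene: near-left corners order (362,393),(405,379),(570,513),(520,531)
L=[[-.0175,.08,z],[.0175,.08,z],[.0175,-.08,z],[-.0175,-.08,z]]
o=[(cs,L,A([[362,393],[405,379],[570,513],[520,531]])),(cd,L,B([[508,183],[460,176],[515,75],[557,82]]))]
for q in (0,.3,-.3):
    x,f=fit(o,[.5,-.25,q]);print("bar",x.round(4),f.round(1))
f_=[-.09,.065,0];g=[-.09,-.065,0];b=[.09,-.065,0]
h=.084
C=[[-.0835,.067,h],[-.0835,-.067,h],[.0835,-.067,h],[.0835,.067,h]]
o=[(cs,[f_,g,b]+C,A([[152,200],[290,262],[443,186],[152,98],[290,150],[434,92],[310,40]])),
(cd,[f_,[.09,.065,0]]+C[:2]+C[3:],B([[372,427],[63,420],[372,316],[373,188],[60,310]]))]
x,f=fit(o,[.6,0,0]);print("clamp",x.round(4),f.round(1))
E
```

```text
bar [ 0.4767 -0.3287 -0.0985] [-0.6 -0.1  0.9 -0.1  0.3 -0.2 -0.4 -0.2  0.2 -0.7  0.3 -1.  -0.3  0.4
  0.   0.3]
bar [ 0.4767 -0.3287 -0.0985] [-0.6 -0.1  0.9 -0.1  0.3 -0.2 -0.4 -0.2  0.2 -0.7  0.3 -1.  -0.3  0.4
  0.   0.3]
bar [ 0.4767 -0.3287 -0.0985] [-0.6 -0.1  0.9 -0.1  0.3 -0.2 -0.4 -0.2  0.2 -0.7  0.3 -1.  -0.3  0.4
  0.   0.3]
clamp [0.6034 0.0038 0.2068] [-0.8  1.9 -2.2  1.   0.6  0.6 -0.1 -0.3  0.3  0.1  3.4 -1.3  0.3 -0.
  0.9  1.2  0.1  1.7 -1.2 -0.6 -1.3  0.3  0.6 -0.2]
```

```bash
python3 - <<'E'
from h import *
x,y,a=.4767,-.3287,-.0985
def quat(zyaw):  # tool down, tool x along -bar dir (bar dir yaw zyaw)
    X=-np.array([np.cos(zyaw),np.sin(zyaw),0]);Z=np.array([0,0,-1.]);return R.from_matrix(np.c_[X,np.cross(Z,X),Z]).as_quat()
g=place([x,y,a],[[0,-.025,0]])[0]
for nm,p,q in (("bar",[g[0],g[1],.1],quat(a+np.pi/2)),("front",[.4,-.04,.036],quat(.207)),("end",[.65,0,.168],quat(.207))):
    print(nm,manip.solve_ik(p,q))
cs=viewer.get_calibration("scene")
print("sleeve/yellow px->",end="")
for px in ((415,290),(520,340),(255,345),(240,322)):
    t=(np.array(px)+.5)/4.4+[210,165]-.5
    print(least_squares(lambda v:proj(cs,[v[0],v[1],.005])[0]-t,[.5,-.2]).x.round(3))
E
```

```text
bar [-0.1733296   0.84081774  1.12853326  1.83871978 -0.8783498   1.06547625
 -1.93182566]
front [ 0.63239769  0.46341467 -0.68682285  2.27134229  0.55121682  0.57186157
  1.30019346]
end [ 0.48821486  0.64872555 -0.77210783  1.59508725  0.4921749   1.10170013
  1.36829601]
sleeve/yellow px->[ 0.577 -0.163]
[ 0.59  -0.252]
[ 0.448 -0.166]
[ 0.457 -0.136]
```

View pics/wrist0.png

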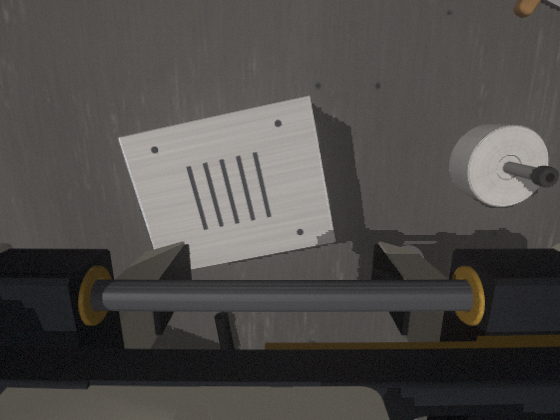

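The wrist view shows the cover top, with front-left at (119,138), rear-left (310,97) and rear-right (335,242). I'll refit with these, then pick up the bar.

```bash
cat >> h.py <<'E'
def quat(yaw):  # tool down, tool x opposite to bar direction yaw
    X=-np.array([np.cos(yaw),np.sin(yaw),0]);Z=np.array([0,0,-1.]);return R.from_matrix(np.c_[X,np.cross(Z,X),Z]).as_quat()
E
python3 - <<'E'
from h import *
cs,cd,cw=[viewer.get_calibration(n) for n in("scene","side","wrist")]
A=lambda l:(np.array(l)+.5)/4.4+[210,165]-.5
B=lambda l:(np.array(l)+.5)/4.4+[200,170]-.5
h=.084
for xr in (.0835,.087):
  C=[[-.0835,.067,h],[-.0835,-.067,h],[xr,-.067,h],[xr,.067,h]]
  o=[(cs,[[-.09,.065,0],[-.09,-.065,0]]+C[:3],A([[152,200],[290,262],[152,98],[290,150],[434,92]])),
  (cd,[[-.09,.065,0]]+C[:2],B([[372,427],[372,316],[373,188]])),
  (cw,[C[0],C[3],C[2]],[[119,138],[310,97],[335,242]])]
  x,f=fit(o,[.6,0,.2]);print("clamp",x.round(4),f.round(1))
x,y,a=.4767,-.3287,-.0985
g=place([x,y,a],[[0,-.025,0]])[0]; q=quat(a+np.pi/2)
manip.move_pose([g[0],g[1],.12],q)
cw=viewer.get_calibration("wrist");im=viewer.get_image("wrist")
L=[[sx*.0175,sy*.08,.005] for sx,sy in((-1,-1),(1,-1),(1,1),(-1,1))]
P=proj(cw,place([x,y,a],L));print(P.round(0),manip.current_q(),manip.current_clock())
im=im[:,:,::-1].copy();cv2.polylines(im,[P.round().astype(int)],True,(0,0,255),1);cv2.imwrite("pics/w1.png",im)
E
```

```text
clamp [0.6049 0.0019 0.2038] [-0.1  1.9 -1.5  1.1  0.7 -0.3  1.   0.2  4.1 -1.2  0.4  0.7 -1.7 -1.
 -1.6 -0.   1.1 -0.3 -1.5 -0.5 -0.7  0.5]
clamp [0.6027 0.0014 0.2001] [-0.6  2.1 -2.2  1.3  0.1 -0.1  0.4  0.5  4.4 -1.3  1.2  0.8 -0.9 -0.9
 -0.7  0.  -1.1 -0.1  0.3 -0.4  0.4  0.7]
[[305. 134.]
 [261. 134.]
 [263. 313.]
 [301. 313.]] [-0.17680753  0.79948049  1.12678401  1.82741044 -0.82694838  1.07791531
 -1.96563981] 1.75
```

View pics/w1.png

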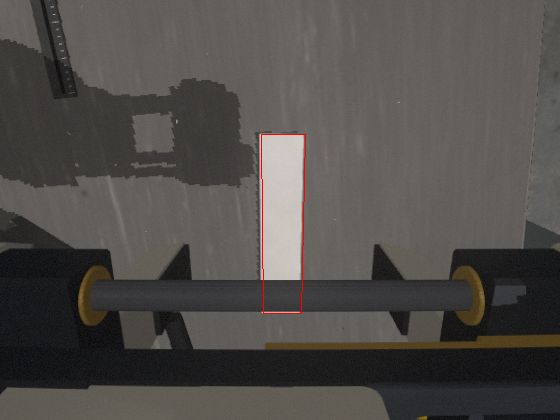

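The bar outline matches the picture, with its end at (261–305,134). Now I'll grasp and lift it.

```bash
python3 - <<'E'
from h import *
x,y,a=.4767,-.3287,-.0985
g=place([x,y,a],[[0,-.025,0]])[0]
manip.servo_line([g[0],g[1],.0015],vel=.1)
print(manip.current_force(),manip.current_tool_pos())
effector.close(60)
print(manip.current_finger_gap(),manip.current_gripper_force())
manip.servo_line([g[0],g[1],.15],vel=.15)
print(manip.current_finger_gap(),manip.current_force(),manip.current_clock())
cx=place([.6037,.0017,.202],[[-.30,0,0],[-.19,0,0],[-.25,0,0]]);print(cx)
for p,z in ((cx[0],.15),(cx[2],.033),(cx[1],.033)):
    s=manip.solve_ik([p[0],p[1],z],quat(.202));print(s)
E
```

```text
[ 0.09517558 -0.48808495  0.18480738] [ 0.47464577 -0.35397288  0.00215338]
0.03330687430238215 59.988369941711426
0.03316911591739333 [-0.85425593  0.39978517 -2.47642827] 5.1917
[[ 0.30979982 -0.05848872  0.        ]
 [ 0.41756322 -0.03641952  0.        ]
 [ 0.35878318 -0.04845727  0.        ]]
[-1.0079641  -0.12703567  1.07725777  2.42368756  0.15857215  0.78465236
  1.72602515]
[ 1.13564419  0.79867515 -1.30262982  2.35083386  1.08761752  0.89487944
  0.83991391]
[ 1.04583354  0.90242072 -1.30486385  2.22344431  1.11940696  1.00010299
  0.82250947]
```

```bash
python3 - <<'E'
from h import *
p=manip.current_tool_pos()
manip.servo_line([p[0],p[1],.24],vel=.25)
manip.movej([0.263, 0.501, -0.427, 1.55, 0.221, 1.138, -0.21])
q=quat(.202); c=[.6037,.0017,.202]
a=place(c,[[-.205,0,.2],[-.205,0,.0337]])
manip.move_pose(a[0],q); print(manip.current_q())
manip.servo_line(a[1],vel=.2)
print(manip.current_q(),manip.current_tool_pos(),R.from_quat(manip.current_tcp_rot()).as_matrix().round(3),manip.current_finger_gap(),manip.current_clock())
for n in("scene","side"):cv2.imwrite(f"pics/{n}2.png",viewer.get_image(n)[:,:,::-1])
a=cv2.resize(cv2.imread("pics/scene2.png")[160:260,190:330],None,fx=4.3,fy=4.3,interpolation=cv2.INTER_CUBIC)
b=cv2.resize(cv2.imread("pics/side2.png")[190:290,200:386],None,fx=4.3,fy=4.3,interpolation=cv2.INTER_CUBIC)
b=cv2.resize(b,(602,323));a=cv2.resize(a,(384,274))
cv2.imwrite("pics/m2.png",np.vstack([np.pad(a,((0,0),(0,218),(0,0))),b]))
E
```

```text
[ 0.83390532  0.11621645 -0.84046014  2.14296827  0.10848734  0.92286722
  1.7029171 ]
[ 0.58570842  0.45824938 -0.63575675  2.26590946  0.51860842  0.55799387
  1.32354399] [ 0.40367512 -0.03913114  0.03417582] [[-0.98  -0.201  0.001]
 [-0.201  0.98   0.   ]
 [-0.001  0.    -1.   ]] 0.03329506233940595 9.9833
```

View pics/m2.png

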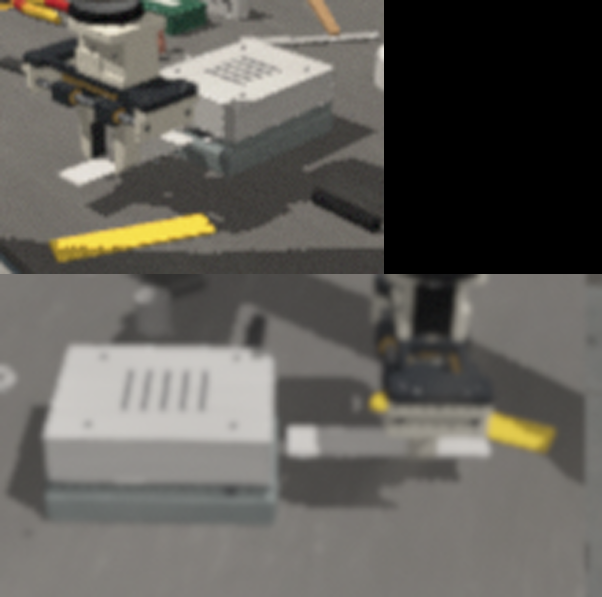

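The bar is level and aligned with the clamp's front, with its tip at about (287,440) in the side crop, just ahead of the clamp front. I'll insert it in small steps and watch the force.

```bash
python3 - <<'E'
from h import *
c=[.6037,.0017,.202]
f0=manip.current_force()
for gx in (-.185,-.17,-.16,-.15,-.143):
    manip.servo_line(place(c,[[gx,0,.0335]])[0],vel=.06)
    f=manip.current_force()-f0; print(gx,f.round(2),manip.current_tool_pos().round(4))
    if np.linalg.norm(f)>5: break
for z in (.037,.040,.044):
    p=manip.current_tool_pos(); manip.servo_line([p[0],p[1],z],vel=.04)
    print(z,(manip.current_force()-f0).round(2),manip.current_wrist_torque().round(2))
cv2.imwrite("pics/side3.png",viewer.get_image("side")[:,:,::-1]);print(manip.current_clock())
E
```

```text
-0.185 [-0.35 -0.98 -1.9 ] [ 0.4228 -0.0352  0.0335]
-0.17 [-1.34 -0.28 -0.36] [ 0.4376 -0.0322  0.0335]
-0.16 [-0.93 -0.25 -1.48] [ 0.4476 -0.0302  0.0336]
-0.15 [-0.21  0.21 -0.97] [ 0.4574 -0.0282  0.0336]
-0.143 [-0.65 -1.13 -0.54] [ 0.4642 -0.0268  0.0336]
0.037 [-0.15 -1.01 -0.26] [0.08 0.06 0.02]
0.04 [-1.32 -0.29 -1.12] [ 0.2  0.1 -0. ]
0.044 [-2.27 -1.34 -1.23] [0.18 0.2  0.02]
12.6667
```

```bash
cat >> h.py <<'E'
C0=[.6037,.0017,.202]; REACH=.105; TOP=.00285
H=np.array([.084,.042])
def cov(u,w,t): return H+u*np.array([-np.cos(t),np.sin(t)])+w*np.array([np.sin(t),np.cos(t)])
def tipcmd(t):  # local tip-top (x,z) and phase
    ins=.0455+.0065*min(t/.8,1)
    t1=np.arcsin(.039/.052)
    if t<t1: return cov(.1675,0,t)+[ins,0]
    k=cov(.1675,0,t1)+[.052,0]-H
    u=-k[0]*np.cos(t1)+k[1]*np.sin(t1)
    return cov(u,.039,t)
def tcp(t):
    x,z=tipcmd(t); return place(C0,[[x-REACH,0,z-TOP]])[0]
E
python3 - <<'E'
from h import *
ths=np.r_[.1,.2:.8:.12,.85:1.5:.13,1.5]
for t in np.r_[ths,1.65,1.8]: print(round(t,2),tcp(t).round(3),manip.solve_ik(tcp(t),quat(.202)) is not None)
f0=manip.current_force()
for t in ths:
    manip.servo_line(tcp(t),vel=.08)
    f=manip.current_force(); print(round(t,2),f.round(1),manip.current_wrist_torque().round(2),round(manip.current_finger_gap(),4))
    if np.linalg.norm(f-f0)>15: print("STOP");break
    if abs(t-.68)<.02: cv2.imwrite("pics/side4.png",viewer.get_image("side")[:,:,::-1])
cv2.imwrite("pics/side5.png",viewer.get_image("side")[:,:,::-1]);print(manip.current_clock())
a=[cv2.resize(cv2.imread(f"pics/side{i}.png")[120:300,150:400],None,fx=1.6,fy=1.6) for i in(4,5)]
cv2.imwrite("pics/m5.png",np.hstack(a))
E
```

```text
0.1 [ 0.465 -0.027  0.056] True
0.2 [ 0.468 -0.026  0.072] True
0.32 [ 0.474 -0.025  0.092] True
0.44 [ 0.483 -0.023  0.11 ] True
0.56 [ 0.493 -0.021  0.128] True
0.68 [ 0.506 -0.018  0.144] True
0.8 [ 0.52  -0.015  0.159] True
0.85 [ 0.526 -0.014  0.165] True
0.98 [ 0.542 -0.011  0.171] True
1.11 [ 0.559 -0.007  0.176] True
1.24 [ 0.577 -0.004  0.178] True
1.37 [ 0.595 -0.     0.177] True
1.5 [0.612 0.003 0.175] True
1.65 [0.632 0.007 0.169] True
1.8 [0.65  0.011 0.16 ] True
0.1 [ 0.8  0.3 -3.5] [0.22 0.02 0.04] 0.0331
0.2 [-0.2 -0.6 -3.1] [ 0.18 -0.02 -0.  ] 0.0334
0.32 [ 0.1  0.1 -2.8] [0.08 0.05 0.04] 0.0333
0.44 [-0.3  1.4 -2.9] [ 0.12 -0.03 -0.03] 0.0334
0.56 [ 0.3  0.3 -2.5] [0.16 0.04 0.  ] 0.0335
0.68 [ 0.4 -0.  -2.6] [ 0.17  0.08 -0.06] 0.0335
0.8 [-0.5 -0.5 -2.5] [ 0.07  0.02 -0.01] 0.0331
0.85 [ 0.2  0.  -2.6] [0.11 0.03 0.  ] 0.0333
0.98 [-0.4  0.2 -2.3] [0.15 0.12 0.03] 0.0336
1.11 [ 0.1 -0.4 -2. ] [0.11 0.01 0.05] 0.0332
1.24 [-0.7 -0.3 -1.8] [ 0.13  0.07 -0.01] 0.0331
1.37 [ 0.6  0.3 -1.5] [ 0.13  0.02 -0.  ] 0.0333
1.5 [ 0.3 -0.6 -2.3] [ 0.16  0.12 -0.06] 0.0335
17.5917
```

View pics/m5.png

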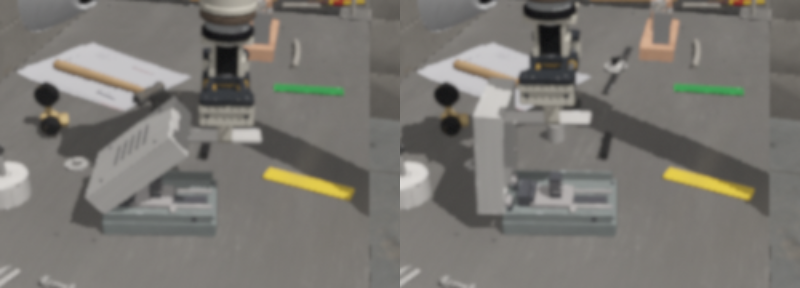

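The right half shows the cover upright at (490,150), with the bar still level inside it. I'll push on past upright, back out, and lay the bar on the free bench to the right.

```bash
python3 - <<'E'
from h import *
for t in (1.65,1.8):
    manip.servo_line(tcp(t),vel=.08); print(t,manip.current_force().round(1))
p=tcp(1.8); l=place(C0,[[-.10,0,0]])[0]
manip.servo_line([l[0],l[1],p[2]],vel=.2)
manip.servo_line([.47,-.15,.22],vel=.25)
q=quat(-.3)
manip.move_pose([.47,-.33,.15],q); print(manip.current_q())
manip.servo_line([.47,-.33,.02],vel=.2)
cv2.imwrite("pics/scene6.png",viewer.get_image("scene")[:,:,::-1])
cv2.imwrite("pics/side6.png",viewer.get_image("side")[:,:,::-1])
print(manip.current_clock(),manip.current_force())
a=cv2.resize(cv2.imread("pics/side6.png")[100:300,150:400],None,fx=1.6,fy=1.6)
b=cv2.resize(cv2.imread("pics/scene6.png")[120:320,200:450],None,fx=1.6,fy=1.6)
cv2.imwrite("pics/m6.png",np.hstack([a,b]))
E
```

```text
1.65 [ 0.1  0.7 -1.9]
1.8 [-0.5 -0.4 -3.3]
[ 0.98733848  0.47856209 -0.54456232  1.81138116  0.29864696  0.93564513
  1.58600805]
21.7333 [ 0.05297004  0.19373305 -2.01780825]
```

View pics/m6.png

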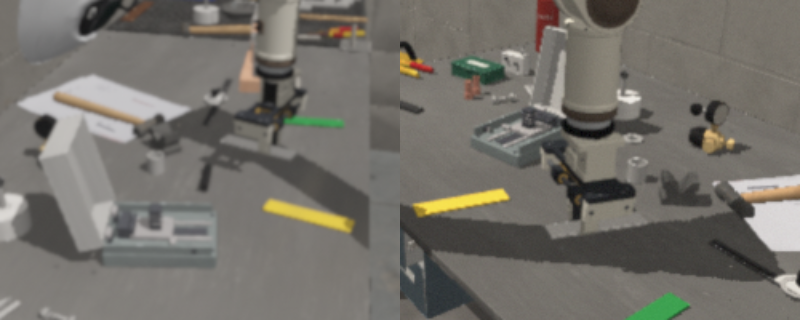

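The cover is leaning back past upright, at (75,190) on the left. The bar is level at (255,147) over clear bench. I'll lay it down, then take one metric top view of pointer and mark.

```bash
python3 - <<'E'
from h import *
f0=manip.current_force()
for z in (.006,.004,.003,.0022,.0015,.0008):
    manip.servo_line([.47,-.33,z],vel=.05); f=manip.current_force()-f0; print(z,f.round(1))
    if f[2]>3: break
effector.open_jaws(); manip.sleep(.2)
manip.servo_line([.47,-.33,.2],vel=.25)
v=place(C0,[[-.03,.02,.2],[.03,.04,.20],[.03,.04,.105]])
q=quat(C0[2])
manip.servo_line(v[0],q,vel=.25); manip.servo_line(v[1],vel=.2); manip.servo_line(v[2],vel=.15); manip.sleep(.3)
cw=viewer.get_calibration("wrist")
im=np.mean([viewer.get_image("wrist") for _ in range(6)],0)[:,:,::-1]
cv2.imwrite("pics/w7.png",im); np.save("w7.npy",im)
import pickle; pickle.dump(cw,open("cw7.pkl","wb"))
def ortho(im,c,z,xs,ys,s):
    X,Y=np.meshgrid(np.arange(xs[0],xs[1],s),np.arange(ys[1],ys[0],-s))
    P=proj(c,place(C0,np.c_[X.ravel(),Y.ravel(),np.full(X.size,z)])).astype(np.float32).reshape(X.shape+(2,))
    return cv2.remap(im.astype(np.float32),P[...,0],P[...,1],cv2.INTER_CUBIC)
o=ortho(im,cw,.035,(-.095,.035),(.005,.07),.13/800)
o=np.clip(255*(np.clip(o,0,255)/255)**.6,0,255)
for i in range(13): cv2.line(o,(int(i*800/13),0),(int(i*800/13),6),(0,0,255),1)
sd=viewer.get_image("side")[:,:,::-1]; cv2.imwrite("pics/side7.png",sd); sc=viewer.get_image("scene")[:,:,::-1]; cv2.imwrite("pics/scene7.png",sc)
b=np.hstack([cv2.resize(im.astype(np.uint8),(266,200)),cv2.resize(sd[100:300,150:417],(267,200)),cv2.resize(sc[130:330,200:467],(267,200))])
cv2.imwrite("pics/m7.png",np.vstack([o.astype(np.uint8),b])); print(o.shape,manip.current_clock(),manip.current_q())
E
```

```text
0.006 [-0.  -0.1 -0.3]
0.004 [ 0.2 -0.6 -0.6]
0.003 [-1.  -0.5 -0.1]
0.0022 [ 0.  -0.4 -0.2]
0.0015 [ 0.3 -0.4  0.2]
0.0008 [-2.3  0.6  7.4][ WARN:0@8.441] global loadsave.cpp:1063 imwrite_ Unsupported depth image for selected encoder is fallbacked to CV_8U.
Traceback (most recent call last):
ValueError: all the input array dimensions except for the concatenation axis must match exactly, but along dimension 1, the array at index 0 has size 801 and the array at index 1 has size 800
```

```bash
cat >> h.py <<'E'
def ortho(im,c,z,xs,ys,s):
    X,Y=np.meshgrid(np.arange(xs[0],xs[1],s),np.arange(ys[1],ys[0],-s))
    P=proj(c,place(C0,np.c_[X.ravel(),Y.ravel(),np.full(X.size,z)])).astype(np.float32).reshape(X.shape+(2,))
    return cv2.remap(im.astype(np.float32),P[...,0],P[...,1],cv2.INTER_CUBIC)
E
python3 - <<'E'
from h import *
import pickle
cw=pickle.load(open("cw7.pkl","rb"));im=np.load("w7.npy")
o=ortho(im,cw,.035,(-.095,.035),(.005,.07),.13/800)[:400,:800].copy()
o=np.clip(255*(np.clip(o,0,255)/255)**.6,0,255)
for i in range(13): cv2.line(o,(int(i*800/13),0),(int(i*800/13),6),(0,0,255),1)
sd,sc=cv2.imread("pics/side7.png"),cv2.imread("pics/scene7.png")
b=np.hstack([cv2.resize(im.astype(np.uint8),(266,200)),cv2.resize(sd[100:300,150:417],(267,200)),cv2.resize(sc[130:330,200:467],(267,200))])
cv2.imwrite("pics/m7.png",np.vstack([o.astype(np.uint8),b])); print(manip.current_clock(),manip.current_tool_pos())
E
```

```text
29.1583 [0.6250292  0.04691691 0.10497263]
```

View pics/m7.png

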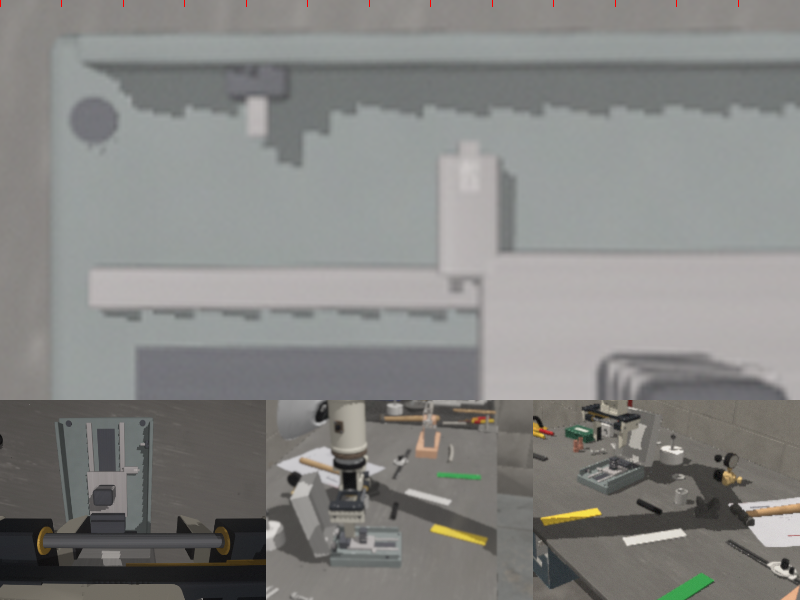

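The ortho view shows the mark tab at x≈257 with its tip at row 135, and the pointer tab at x≈470 with its tip at row 143. That makes the travel 213 px × 0.1625 = 34.6 mm. The bar lies flat, the cover is open, and the bystanders haven't moved. Next I'll grip the post and pull.

```bash
python3 - <<'E'
from h import *
off=.0014; q=quat(C0[2])
L=lambda x,z:place(C0,[[x+off,0,z]])[0]
manip.servo_line(L(.010,.105),vel=.15)
manip.servo_line(L(.010,.047),vel=.1); f0=manip.current_force(); print("down",f0.round(1))
effector.close(60); print("grip",manip.current_finger_gap(),manip.current_force().round(1),manip.current_tool_pos().round(4))
p0=manip.current_tool_pos()
d=np.array([np.cos(C0[2]),np.sin(C0[2]),0])
for s in (.012,.024,.0346):
    manip.servo_line(L(.010-s,.047),vel=.06)
    print(s,((p0-manip.current_tool_pos())@d).round(4),manip.current_force().round(1))
manip.sleep(.3)
cw=viewer.get_calibration("wrist");im=np.mean([viewer.get_image("wrist") for _ in range(6)],0)[:,:,::-1]
np.save("w8.npy",im);import pickle;pickle.dump(cw,open("cw8.pkl","wb"))
s=.0005
for nm,ys in (("mark",(.0495,.053)),("ptr",(.0453,.0468)),("ptrlow",(.037,.043))):
    o=ortho(im,cw,.035,(-.075,-.035),ys,s).mean((0,2)); print(nm,o.round().astype(int).tolist())
print(manip.current_clock(),manip.current_finger_gap())
E
```

```text
down [ 0.4 -0.9 -0.4]
grip 0.02378151415390502 [-1.2  5.2  0.3] [0.6144 0.006  0.0469]
0.012 0.0105 [ 4.   5.7 -6.1]
0.024 0.022 [ 5.6  6.6 -7.1]
0.0346 0.0322 [ 7.6  7.2 -9.5]
mark [90, 91, 87, 85, 87, 86, 82, 82, 82, 80, 80, 80, 81, 80, 79, 83, 93, 94, 95, 94, 90, 89, 89, 85, 84, 84, 84, 81, 80, 80, 79, 72, 67, 86, 87, 86, 87, 74, 75, 78, 82, 108, 144, 162, 162, 162, 164, 150, 95, 72, 75, 78, 79, 79, 79, 79, 79, 79, 79, 79, 79, 79, 80, 83, 83, 84, 81, 80, 80, 81, 77, 89, 101, 95, 96, 97, 97, 91, 90, 91]
ptr [127, 127, 127, 127, 127, 127, 128, 128, 128, 128, 128, 128, 128, 128, 128, 128, 128, 127, 128, 129, 128, 127, 127, 127, 127, 126, 127, 126, 126, 125, 125, 125, 125, 125, 126, 126, 126, 123, 115, 109, 110, 99, 86, 88, 92, 117, 162, 162, 161, 162, 160, 142, 95, 80, 110, 126, 122, 118, 119, 115, 109, 109, 114, 126, 126, 126, 127, 127, 126, 126, 127, 127, 127, 128, 128, 128, 128, 128, 127, 127]
ptrlow [126, 126, 126, 126, 126, 126, 127, 127, 127, 127, 127, 127, 127, 128, 127, 127, 127, 128, 127, 127, 127, 127, 127, 127, 126, 126, 126, 126, 126, 126, 126, 126, 126, 126, 126, 126, 128, 108, 126, 153, 163, 167, 167, 165, 161, 163, 171, 170, 168, 166, 161, 162, 158, 157, 157, 156, 158, 133, 107, 102, 102, 102, 109, 126, 127, 126, 127, 127, 126, 126, 127, 127, 127, 127, 127, 127, 127, 127, 127, 127]
33.025 0.023507776208208302
```

Pointer and mark are about 1.9 mm apart, as servo sag under the spring load. I'll correct that and re-measure.

```bash
cat > fin.py <<'E'
from h import *
def edges(o,lo):
    i=lo+np.argmax(np.where(o[lo:]>150,1,0)); j=i
    while o[j]>150: j+=1
    k=lambda a,b:a+(122-o[a])/(o[b]-o[a])
    a=i
    while o[a]>122:a-=1
    b=j
    while o[b]>122:b+=1
    return (k(a,a+1)+k(b-1,b))/2
def gap():
    cw=viewer.get_calibration("wrist");im=np.mean([viewer.get_image("wrist") for _ in range(6)],0)
    m,p=[edges(ortho(im,cw,.035,(-.065,-.040),ys,.00025).mean((0,2)),10) for ys in((.0495,.053),(.0453,.0468))]
    return (p-m)*.00025
E
python3 - <<'E'
from fin import *
d=np.array([np.cos(C0[2]),np.sin(C0[2]),0])
cmd=place(C0,[[.0114-.0346,0,.047]])[0]
g=gap();print("gap",g)
for _ in range(3):
    if abs(g)<.0003 or abs(g)>.004: break
    cmd=cmd-d*g*1.05; manip.servo_line(cmd,vel=.03); manip.sleep(.4)
    g=gap();print("gap",g,manip.current_tool_pos().round(4),manip.current_force().round(1))
manip.sleep(1); print(gap(),manip.current_clock(),manip.current_finger_gap())
cv2.imwrite("pics/side9.png",viewer.get_image("side")[:,:,::-1])
E
```

```text
gap 0.0019048320204019546
gap -9.957300871610641e-05 [ 0.5813 -0.0009  0.047 ] [ 7.1  5.9 -8.7]
-9.602935984730721e-05 35.575 0.023559812490109754
```

```bash
python3 -c "
from bench import manip
print(manip.hand_in())"
```

```text
the job is handed in; nothing more can be done
None
```

The job is handed in at about 36 s: I levered the cover open past upright with the bar and laid the bar flat on the bench. The gripper is still holding the slide, its pointer within about 0.1 mm of the mark by my last camera measurement, and nothing else on the bench looked moved in the last picture I viewed, taken before the pull.

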